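Lay out a lamp kit for assembly

ROBOT

A 7-joint arm with a two-finger parallel gripper is mounted at the origin on the work surface. World frame = base frame: x ahead of the robot, y to its left, z up, the work surface at z = 0. Lengths are in m, angles in rad, forces in N, time in s.
With the tool pointing down it reaches from about 0.425 to 0.875 m from the base axis. Payload 4.7 kg.
Tool frame: the origin (TCP) lies midway between the tips of the shut fingers; the grasp point (between the pads) lies 19 mm behind it (ctrl.grip_point_offset is the distance from the TCP to the grasp point, in m); z points along the fingers, y is the line along which they close (so a half turn about z gives the same grasp; the last joint's range is limited). The gripper opens to 87 mm and grips with 3 to 60 N. Pads are 19 mm wide; open, the fingers measure 117 mm over their backs; the gripper's body (75 mm by 190 mm) begins 51 mm behind the grasp point.
Start: joints at [-1.111, 0.321, -0.07, 1.45, 0.023, 1.371, -0.057], TCP at [0.28, 0.586, 0.223] pointing down, gripper open.
Joint ranges: [-2.86, 2.86], [-0.3, 2.09], [-1.38, 1.24], [0.06, 2.45], [-1.56, 4.7], [0.09, 2.05], [-2.69, 2.69]. Speed limits (rad/s): [2.57, 2.57, 3.14, 3.14, 3.14, 3.14, 3.14].

INTERFACE

Orientations are given as a rotation vector (axis times angle).
In Python, from bench import ctrl gives the robot as it stands.
- The arm moves only by the tool move_arm, never from a script. Its argument "increments" is text: rows parted by semicolons, each of 7 numbers parted by spaces: the shift along the world's x, y, z in mm, then the turn, a rotation vector about the world's x, y, z in degrees, then the closure in counts, from 0 (fully open) to 255 (shut). A call has exactly 8 rows; each row shifts and turns the commanded pose from where the row before left it; what a row does not reach is not made up. A row lasts 1/12 s, in which the tool goes at most 41.7 mm and 7.16 degrees, less where a joint would pass 70% of its speed; a pose out of reach is approached as far as the arm can. A call with a gripper value outside its range is refused whole. The fingers move at their own pace and stop on an object; "grip_force" is the grip in N (left out, the last holds). Time passes only in rows, so rows that do not move let the fingers close, or fill a call up. It gives the time, the measured TCP pose, the force, the opening and the grip force at its end, in the units of the state.
- ctrl.get_state(): the state, without advancing time (a new reading comes with each control period).
- ctrl.get_image(name): name is "scene" or "top" or "wrist"; returns a dict with "frame" (400x640x3 uint8, red, green, blue), "depth" (400x640 float32, m along the optical axis (not along the pixel's ray), 0 where there is no reading), "fx", "fy", "cx", "cy" (pixels), "k1" (the pictures are not rectified: a ray, as slopes to the right and down, at radius r is drawn at 1 + k1 r^2 times it, then the intrinsics apply), "position" and "orientation" of the camera in the world. Camera axes: x right, y down, z forward; pixel columns grow to the right and rows downward; lengths in m; the calibration is good to about 2 mm. A picture is of the moment at which its call begins.
- ctrl.close_job(): hands the job in; it is judged then, once.
Trained networks look in a picture, given as the dict that the camera call returned (one of the last four; its "shot" number tells which), for a name from the list of things; names that differ only in an ending like _2 or _b are one class to them, and where a whole thing is asked for, a point or a joint stands for the part that bears it (a point fixed in the world has none). Each returns a list of dicts, best first, with "score" (0 to 1); they miss things now and then, are a little off and sometimes report something else, mostly with a low value. They report only what shows in the picture. A call takes as long as a camera call. They do not tell look-alikes from the thing itself.
- ctrl.find_in(target, picture): "centre" ([x, y, z] in m, in world coordinates, good to about 4 mm: the middle of the surface that is visible of it).
- ctrl.silhouettes(target, picture): "region" (400x640 bool, what is visible of it).
The state is a dict: "time": time; "joint_positions": joint angles; "qd": joint speeds; "joint_torque": joint torques, N m; "position": TCP position; "tool_rot": TCP orientation; "ft_force": force on the tool from outside, world axes, zero at the start; "torque": the same for the moment, N m; "grip_width": opening from 0.0 (shut) to 1.0 (fully open); "grip_force": force on a finger pad.
Only numpy, scipy, OpenCV 4.12 (cv2) and the standard library are available. Lean on these libraries where they do the work, as an engineer would, in place of code of your own. Each camera call takes 0.05 s, during which the arm holds its last target. There are 200 camera calls.

TASK

Get the lamp kit ready for assembly: put the eight-sided lamp, the round lamp and the driver box each on the pad that has its shape, centred on the white mark and turned to line up with it, and push the upright aluminium spacer block down between the bracket's two cheeks until it stands fully home on the floor of the gap, midway along it. Keep the lamps upright and set them down gently, without dropping them.

Things in the scene. Friction and masses are not known exactly. Their poses are not given: they have to be found in the camera images.
- octagon_lamp: loose lamp: grey eight-sided base 64 mm across flats, 26 mm high, with a white translucent dome (48 mm wide) on top, 42 mm high in all; about 0.18 kg. Origin: centre of the underside; z up; x and y each point at the middle of a flat (flats every 45 degrees).
- round_lamp: loose lamp: grey round finned base 52 mm in diameter, 26 mm high, with a white dome (38 mm wide) on top, 42 mm high in all; about 0.15 kg. Origin: centre of the underside; z up.
- driver: loose lamp driver: white box 68 x 40 x 28 mm (x, y, z) with a 4 mm thick, 30 mm wide foot that sticks out to 84 mm overall along x; a black strip near one end of the top; about 0.15 kg. Origin: centre of the underside; x along its length; z up.
- spacer: loose plain aluminium spacer block standing on its narrow face: 50 mm long (x), 16 mm thick (y), 56 mm tall (z); about 0.12 kg. Origin: centre of the underside.
- octagon_pad: fixed black eight-sided pad, 96 mm across flats, 4 mm thick, with a white octagon (70 mm across flats) marked at its centre. Origin: centre of the underside, on the bench; x and y each point at the middle of a flat.
- round_pad: fixed black round pad, 84 mm in diameter, 4 mm thick, with a white disc (58 mm) marked at its centre. Origin: centre of the underside, on the bench.
- driver_pad: fixed black rectangular pad 112 x 68 mm (x, y), 4 mm thick, with a white rectangle 90 x 46 mm marked at its centre. Origin: centre of the underside, on the bench; x along its length.
- bracket: fixed dark steel bracket: base plate 66 x 64 mm (x, y), 4 mm thick, with two upright cheeks 54 mm long that leave a gap 20 mm wide running along x, open at both ends and on top. The gap's floor is the plate's top, 4 mm above the origin; the cheeks flare outward from 20 mm above the origin to a mouth about 35 mm wide at 30 mm, the bracket's highest point. Origin: centre of the underside, on the bench, below the middle of the gap.
Things that resemble listed ones, but are neither listed nor needed, are in the scene too. Leave any turquoise or yellow look-alike of the spacer alone.

How it is judged:
By the outcome, as a careful person would: the job done as asked, in the order asked, and still so for the second after the job is handed in, with the robot touching nothing.
It also fails if it takes over 115 s, if anything falls off the work surface, if the arm or the gripper's body presses on something with over 40 N, if the wrist force passes 120 N, or if a joint passes its speed limit or range.

## Working session

There is one attempt and no reset: what is moved stays moved. The work goes in short steps, Python scripts to look and compute and a tool call to move; the robot and the scene stay as the last step left them, time stands still between calls to the robot, and variables do not carry over. Pictures are saved under pics/ and viewed, at most 14 in all, crops included, and the job is handed in when it is done.

Besides the shell and the picture viewer there is one more tool, called after "Emit:" by a JSON object that holds its "name" and its "arguments". move_arm: Moves the arm, as the interface text tells. Its arguments: {"type":"object","properties":{"increments":{"type":"string"},"grip_force":{"type":"number"}},"required":["increments"]}

```bash
mkdir -p pics; cat > h.py <<'E'
from bench import ctrl
import numpy as np, cv2
from scipy.spatial.transform import Rotation as R
def rot(o):
    o=np.array(o,float)
    return o if o.shape==(3,3) else R.from_rotvec(o).as_matrix() if o.size==3 else R.from_quat(o).as_matrix()
def cloud(p):
    K=np.array([[p['fx'],0,p['cx']],[0,p['fy'],p['cy']],[0,0,1]])
    v,u=np.mgrid[0:400,0:640]
    und=cv2.undistortPoints(np.stack([u,v],-1).reshape(-1,1,2).astype(float),K,np.array([p['k1'],0,0,0,0.])).reshape(400,640,2)
    d=p['depth'][...,None]
    c=np.concatenate([und*d,d],-1)
    w=c@rot(p['orientation']).T+np.array(p['position'])
    w[p['depth']==0]=np.nan
    return w
def save(p,n): cv2.imwrite('pics/'+n,cv2.cvtColor(p['frame'],cv2.COLOR_RGB2BGR))
NAMES=['octagon_lamp','round_lamp','driver','spacer','octagon_pad','round_pad','driver_pad','bracket']
E
python3 - <<'E'
from h import *
for n in ['top','scene']:
    p=ctrl.get_image(n); save(p,n+'1.png'); w=cloud(p)
    print(n,p['position'],p['orientation'],p['k1'])
    np.savez('/tmp/'+n,w=w,f=p['frame'])
    for t in NAMES:
        for d in ctrl.find_in(t,p)[:4]:
            c=np.array(d['centre']); i=np.nanargmin(np.linalg.norm(w-c,axis=2)); print(t,round(d['score'],2),c.round(3),(i%640,i//640))
print(ctrl.get_state())
E
```

```text
top [0.49976172 0.02908675 0.90982331] [-2.21062024  2.16683246 -0.04657223] -0.052187532859958155
octagon_lamp 0.82 [0.435 0.28  0.026] (np.int64(191), np.int64(246))
round_lamp 0.77 [ 0.442 -0.264  0.028] (np.int64(459), np.int64(249))
driver 0.67 [ 0.424 -0.072  0.032] (np.int64(361), np.int64(258))
driver 0.43 [ 0.441 -0.257  0.029] (np.int64(452), np.int64(251))
spacer 0.79 [0.624 0.183 0.057] (np.int64(235), np.int64(154))
spacer 0.78 [0.699 0.229 0.052] (np.int64(213), np.int64(116))
spacer 0.76 [0.552 0.33  0.062] (np.int64(160), np.int64(189))
spacer 0.59 [0.616 0.268 0.057] (np.int64(193), np.int64(157))
octagon_pad 0.9 [ 0.638 -0.105  0.004] (np.int64(379), np.int64(153))
round_pad 0.56 [0.642 0.079 0.005] (np.int64(289), np.int64(150))
driver_pad 0.95 [ 0.642 -0.285  0.008] (np.int64(465), np.int64(153))
bracket 0.73 [0.456 0.086 0.005] (np.int64(283), np.int64(239))
scene [1.18134682 0.03023507 0.9993334 ] [-1.88257718 -1.89689427  0.57852966] -0.06515560430889306
octagon_lamp 0.92 [0.445 0.281 0.028] (np.int64(414), np.int64(172))
round_lamp 0.79 [ 0.454 -0.261  0.025] 
[... 855 characters left out ...]
ons': array([-1.11090015,  0.32100466, -0.07007467,  1.45045091,  0.02258939,
        1.37079816, -0.05691308]), 'qd': array([-3.05619986e-04,  6.27125115e-04,  7.06436718e-04, -7.37403968e-04,
       -3.52837984e-05, -1.46932413e-03,  1.88882843e-03]), 'joint_torque': array([-3.25646570e-04, -4.91109216e+01, -4.03074967e-01, -3.12770462e+01,
       -6.34044316e-02,  3.36927292e-02,  3.63615698e-06]), 'position': array([0.28031621, 0.5864976 , 0.22260798]), 'tool_rot': array([6.94488963e-01, 3.06380104e+00, 1.79190177e-04]), 'ft_force': array([ 0.09934593,  0.10864765, -0.67498051]), 'torque': array([-0.03956112,  0.01689447, -0.06474608]), 'grip_force': 0.0, 'grip_width': 1.000659839733343}
```

View pictures.

View pics/top1.png

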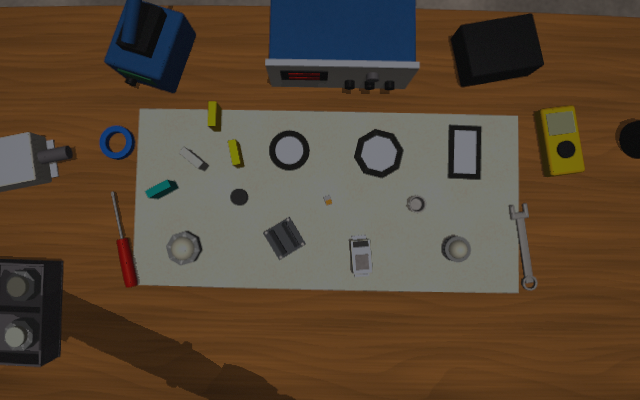

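```bash
python3 - <<'E'
import cv2
a=cv2.imread('pics/scene1.png')
cv2.imwrite('pics/scene1b.png',cv2.resize(a[140:300,160:480],None,fx=2.5,fy=2.5,interpolation=cv2.INTER_CUBIC))
E
```

```text
(no output)
```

View pics/scene1b.png

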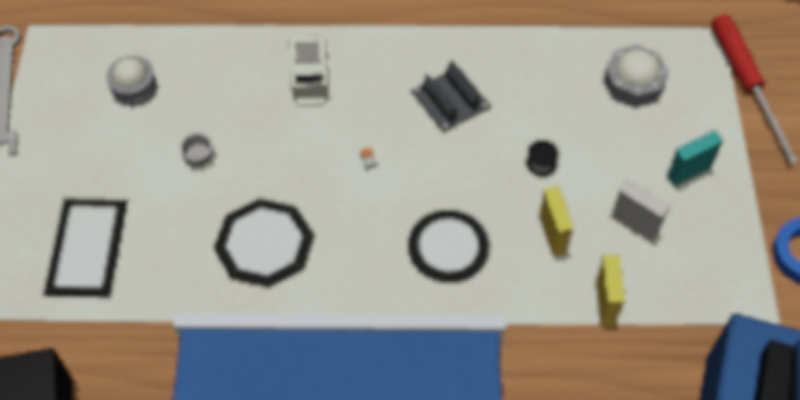

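The top view shows these pixels: octagon lamp (184,248), round lamp (457,249), driver (361,256) and bracket (284,238). The pads are round (289,150), octagon (379,153) and driver (465,152).

Candidates for the spacer are grey (193,157), yellow (235,152), yellow (213,115) and turquoise (160,189). I choose the grey one. The nearby discs at (239,197) and (415,203) are distractors too.

Emit:
{"name": "move_arm", "arguments": {"increments": "19 -36 0 0 0 0 0;19 -36 0 0 0 0 0;19 -36 0 0 0 0 0;19 -36 0 0 0 0 0;19 -36 0 0 0 0 0;19 -36 0 0 0 0 0;19 -36 0 0 0 0 0;19 -36 0 0 0 0 0", "grip_force": 20}}

```text
time: 1.57
position: [0.4329, 0.2966, 0.223]
tool_rot: [0.694, 3.063, 0.001]
ft_force: [1.1, 1.5, -0.0]
grip_width: 1.002
grip_force: 0.0
```

```bash
cat >> h.py <<'E'
def plane(p,uv,z):
    K=np.array([[p['fx'],0,p['cx']],[0,p['fy'],p['cy']],[0,0,1]])
    n=cv2.undistortPoints(np.array(uv,float).reshape(-1,1,2),K,np.array([p['k1'],0,0,0,0.])).reshape(-1,2)
    d=np.c_[n,np.ones(len(n))]@rot(p['orientation']).T; o=np.array(p['position'])
    return (o+d*((z-o[2])/d[:,2])[:,None])[:,:2]
def contour(p,mask,z):
    cs=cv2.findContours(mask.astype(np.uint8),cv2.RETR_EXTERNAL,cv2.CHAIN_APPROX_NONE)[0]
    return plane(p,max(cs,key=cv2.contourArea),z)
def rect(xy):
    (c,s,a)=cv2.minAreaRect((xy*1000).astype(np.float32))
    if s[0]<s[1]: s=s[::-1]; a+=90
    return np.round(c,1),np.round(s,1),round((a+90)%180-90,1)   # angle of long axis
def octfit(xy):
    # polygon centroid (area) + support-width angle
    m=cv2.moments((xy*1000).astype(np.float32)); c=np.array([m['m10'],m['m01']])/m['m00']
    P=xy*1000-c; best=[]
    for a in np.arange(0,45,.5):
        w=[np.ptp(P@[np.cos(np.radians(a+k*45)),np.sin(np.radians(a+k*45))]) for k in range(4)]
        best.append((np.mean(w),a,np.round(w,1)))
    b=min(best,key=lambda t:t[0]); return c.round(1),b[1],b[2]
def white(p,mask):
    g=p['frame'].astype(int); return (mask&(g.min(2)>130)).astype(np.uint8)
def tcp():
    s=ctrl.get_state(); M=rot(s['tool_rot']); print('t',round(s['time'],2),'tcp',(np.array(s['position'])*1000).round(1),'ydir',np.degrees(np.arctan2(M[1,1],M[0,1])).round(1),'tilt z',M[:,2].round(3),'F',np.round(s['ft_force'],1),'grip',round(s['grip_width']*87,1),round(s['grip_force'],1))
E
python3 - <<'E'
from h import *
tcp()
p=ctrl.get_image('wrist'); save(p,'w1.png'); print(p['position'],rot(p['orientation']).round(2).tolist(),p['fx'])
q=ctrl.get_image('top')
for n,z in [('octagon_pad',.004),('round_pad',.004),('driver_pad',.004)]:
    d=ctrl.silhouettes(n,q)[0]; m=d['region']; k=cv2.dilate(m.astype(np.uint8),np.ones((3,3)))>0
    for nm,xy in [('out',contour(q,m,z)),('white',contour(q,cv2.erode(white(q,k),np.ones((1,1))),z))]:
        print(n,nm,round(d['score'],2),octfit(xy),rect(xy))
for n,z in [('driver',.028),('spacer',.056),('bracket',.004),('octagon_lamp',.026)]:
    for d in ctrl.silhouettes(n,q)[:4]: xy=contour(q,d['region'],z); print(n,round(d['score'],2),rect(xy),octfit(xy) if 'oct' in n else '')
d=ctrl.silhouettes('octagon_lamp',p)
if d: xy=contour(p,d[0]['region'],.026); print('wrist oct',d[0]['score'],octfit(xy))
E
```

```text
t 1.57 tcp [432.9 296.6 223. ] ydir 64.5 tilt z [ 0.001  0.001 -1.   ] F [ 1.1  1.5 -0. ] grip 87.2 0.0
[0.36802601 0.32659552 0.38387294] [[0.43, 0.87, 0.24], [0.9, -0.42, -0.11], [0.0, 0.26, -0.97]] 347.7691706308336
octagon_pad out 0.89 (array([ 638.3, -104.9]), np.float64(31.5), array([98.3, 96. , 96.7, 98. ])) (array([ 637.6, -105.6]), array([98.8, 95.1]), -10.5)
octagon_pad white 0.89 (array([nan, nan]), np.float64(0.0), array([nan, nan, nan, nan])) (array([ 626.3, -110.9]), array([0., 0.]), 0.0)h.py:32: RuntimeWarning: invalid value encountered in divide
  m=cv2.moments((xy*1000).astype(np.float32)); c=np.array([m['m10'],m['m01']])/m['m00']
Traceback (most recent call last):
IndexError: list index out of range
```

View pics/w1.png

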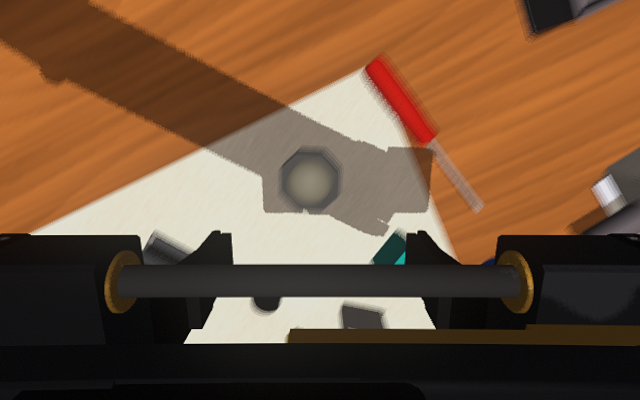

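The wrist view shows the octagon lamp at (310,180), in the gripper's own shadow. It looks sharp enough to fit.

```bash
cat >> h.py <<'E'
def white(p,mask):
    g=p['frame'].min(2); mask=cv2.convexHull(max(cv2.findContours(mask.astype(np.uint8),0,1)[0],key=cv2.contourArea)); M=np.zeros(g.shape,np.uint8); cv2.fillPoly(M,[mask],1); M=cv2.erode(M,np.ones((3,3)))
    t,_=cv2.threshold(g[M>0].reshape(-1,1),0,255,cv2.THRESH_OTSU); return ((g>t)&(M>0)).astype(np.uint8)
def sil(n,p,k=1):
    r=ctrl.silhouettes(n,p)[:k]
    if not r: print(n,'none')
    return r
E
python3 - <<'E'
from h import *
tcp()
p=ctrl.get_image('wrist'); q=ctrl.get_image('top')
for n,z in [('octagon_pad',.004),('round_pad',.004),('driver_pad',.004)]:
    for d in sil(n,q):
      m=d['region']
      for nm,xy in [('out',contour(q,m,z)),('white',contour(q,white(q,m),z))]:
        print(n,nm,round(d['score'],2),octfit(xy),rect(xy))
for n,z in [('driver',.028),('spacer',.056),('bracket',.004),('octagon_lamp',.026),('round_lamp',.026)]:
    for d in sil(n,q,4): xy=contour(q,d['region'],z); print(n,round(d['score'],2),rect(xy),octfit(xy) if 'lamp' in n else '')
w=cloud(p)
for d in sil('octagon_lamp',p):
    m=d['region']; xy=contour(p,m,.026); print('wrist oct',d['score'],octfit(xy))
    P=w[m]; P=P[(P[:,2]>.021)&(P[:,2]<.031)]; h=cv2.convexHull((P[:,:2]).astype(np.float32)).reshape(-1,2); print(len(P),P[:,2].mean(),octfit(h))
E
```

```text
t 1.77 tcp [433.  297.5 222.9] ydir 64.3 tilt z [ 0.     0.001 -1.   ] F [-1.2  1.7  0.9] grip 86.9 0.0
octagon_pad out 0.75 (array([ 638. , -105.3]), np.float64(32.0), array([97.5, 96.9, 96.5, 96.4])) (array([ 638.1, -105.7]), array([96.9, 96.4]), 76.9)
octagon_pad white 0.75 (array([ 638.7, -105.9]), np.float64(32.0), array([70.2, 69.9, 70.1, 70.1])) (array([ 638.5, -105.9]), array([70.1, 69.9]), -13.2)
round_pad out 0.68 (array([ 444.7, -267.4]), np.float64(1.0), array([49.2, 58.2, 60.2, 55.7])) (array([ 443.6, -266.7]), array([60.2, 49.2]), -89.1)
round_pad white 0.68 (array([ 444.2, -270.2]), np.float64(1.0), array([45.1, 48. , 49.9, 48.3])) (array([ 443.6, -269.8]), array([49.9, 45.1]), -89.1)
driver_pad out 0.74 (array([ 644.9, -284.8]), np.float64(0.0), array([113.3, 120.5,  69.3, 122.9])) (array([ 645.3, -285. ]), array([113.3,  69.3]), -0.0)
driver_pad white 0.74 (array([ 646. , -285.4]), np.float64(0.0), array([90.3, 92.6, 46.5, 92.9])) (array([ 645.8, -285.9]), array([90.3, 46.3]), -0.3)
driver 0.74 (array([ 642.3, -276.7]), array([112. ,  67.5]), -0.1) 
driver 0.58 (array([428.9, -69.7]), array([78.5, 41.7]), 3.7) 
spacer 0.82 (array([549.8, 325.3]), array([60.8, 29.7]), -60.9) 
spacer 0.63 (array([611.8, 263.2]), array([64.2, 19.1]), 50.9) 
spacer 0.59 (array([624.1, 181.3]), array([57.7, 25.8]), 9.4) 
spacer 0.54 (array([697.5, 226.9]), array([62.6, 27.8]), 2.1) 
bracket 0.58 (array([458.6,  85.8]), array([67.1, 66.6]), 32.8) 
octagon_lamp none
round_lamp 0.67 (array([ 445.9, -259.5]), array([58.7, 50. ]), -89.1) (array([ 446.4, -260. ]), np.float64(1.0), array([50. , 56.7, 58.7, 55.7]))
wrist oct 0.89 (array([432.5, 289.5]), np.float64(16.5), array([64.9, 63.1, 64.7, 66.5]))
1564 0.025031317272666435 (array([433.8, 288.9]), np.float64(17.5), array([64. , 63.2, 63.5, 63.8]))
```

Emit:
{"name": "move_arm", "arguments": {"increments": "0 -3 -38 0 0 -0.6 0;0 -3 -38 0 0 -0.6 0;0 -2.5 -38 0 0 -0.6 0;0 0 -38 0 0 -0.6 0;0 0 -30 0 0 0 0;0 0 -20 0 0 0 0;0 0 -12 0 0 0 0;0 0 -4 0 0 0 0"}}

```text
time: 2.98
position: [0.4311, 0.2891, 0.0026]
tool_rot: [-0.758, -3.047, 0.004]
ft_force: [0.8, -0.1, 0.3]
grip_width: 0.997
grip_force: 0.0
```

```bash
python3 - <<'E'
from h import *
tcp(); p=ctrl.get_image('scene'); cv2.imwrite('pics/s2.png',cv2.resize(p['frame'][120:240,320:480,::-1],None,fx=4,fy=4))
E
```

```text
t 2.98 tcp [431.1 289.1   2.6] ydir 62.1 tilt z [-0.003 -0.002 -1.   ] F [ 0.8 -0.1  0.3] grip 86.7 0.0
```

View pics/s2.png

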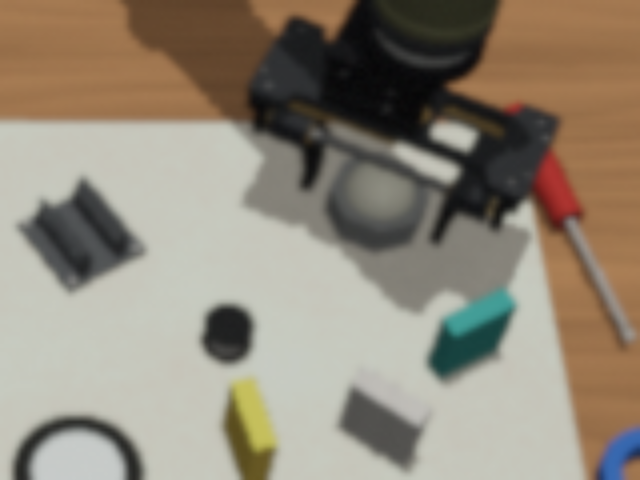

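The crop shows the fingers straddling the octagon lamp (crop ~(375,205)). The grey spacer is the plain block at crop (385,415). Closing now.

Emit:
{"name": "move_arm", "arguments": {"increments": "1.5 0 0 0 0 0 60;0 0 0 0 0 0 120;0 0 0 0 0 0 200;0 0 0 0 0 0 200;0 0 0 0 0 0 200;0 0 0 0 0 0 200;0 0 0 0 0 0 200;0 0 0 0 0 0 200"}}

```text
time: 3.7
position: [0.4344, 0.2903, 0.0056]
tool_rot: [0.758, 3.048, 0.002]
ft_force: [-0.9, -1.0, 6.3]
grip_width: 0.736
grip_force: 20.0
```

```bash
python3 -c "
from h import *
tcp()"
```

```text
t 3.7 tcp [434.4 290.3   5.6] ydir 62.1 tilt z [ 0.001  0.001 -1.   ] F [-0.9 -1.   6.3] grip 64.1 20.0
```

Emit:
{"name": "move_arm", "arguments": {"increments": "0 0 10 0 0 0 200;0 0 25 0 0 0 200;5 -10 30 0 0 0 200;18 -35 0 0 0 0 200;18 -35 0 0 0 0 200;18 -35 0 0 0 0 200;18 -35 0 0 0 0 200;18 -35 0 0 0 0 200"}}

```text
time: 4.37
position: [0.529, 0.1034, 0.07]
tool_rot: [0.758, 3.049, 0.001]
ft_force: [1.0, 0.3, -1.9]
grip_width: 0.735
grip_force: 20.0
```

Emit:
{"name": "move_arm", "arguments": {"increments": "18 -35 0 0 0 2 200;18 -35 0 0 0 2 200;18 -35 0 0 0 2 200;18 -35 0 0 0 2 200;18 -35 0 0 0 2 200;12 -22 0 0 0 2 200;6 -12 0 0 0 2 200;0 0 0 0 0 1 200"}}

```text
time: 5.03
position: [0.6371, -0.1093, 0.0696]
tool_rot: [0.361, 3.12, -0.004]
ft_force: [-0.0, -0.2, -1.1]
grip_width: 0.733
grip_force: 20.0
```

Emit:
{"name": "move_arm", "arguments": {"increments": "0 0 -10 0 0 0 200;0 0 -10 0 0 0 200;0 0 0 0 0 0 200;0 0 0 0 0 0 200;0 0 0 0 0 0 200;0 0 0 0 0 0 200;0 0 0 0 0 0 200;0 0 0 0 0 0 200"}}

```text
time: 5.7
position: [0.6371, -0.1038, 0.0501]
tool_rot: [0.354, 3.121, 0.0]
ft_force: [-0.8, 0.4, -1.3]
grip_width: 0.733
grip_force: 20.0
```

```bash
python3 - <<'E'
from h import *
tcp(); p=ctrl.get_image('wrist'); save(p,'w2.png')
for d in sil('octagon_lamp',p):
    m=d['region']; w=cloud(p); P=w[m]; print(d['score'],P.mean(0),len(P),np.nanpercentile(P[:,2],[5,50,95]))
for d in sil('octagon_pad',p):
    m=d['region']; print(d['score'],octfit(contour(p,m,.004)))
E
```

```text
t 5.7 tcp [ 637.1 -103.8   50.1] ydir 77.1 tilt z [ 0.001  0.    -1.   ] F [-0.8  0.4 -1.3] grip 63.8 20.0
0.8 [nan nan nan] 12228 [0.05373638 0.06962659 0.08332612]
0.76 (array([ 611.7, -101.9]), np.float64(32.0), array([85.5, 95.5, 85.3, 55.5]))
```

View pics/w2.png

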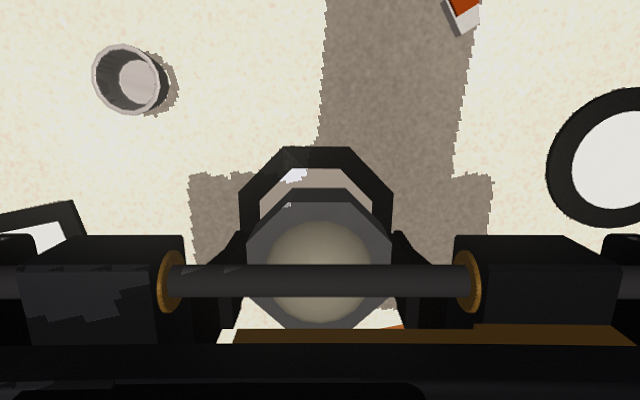

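The lamp hangs over the octagon pad: its front bottom edge is at row 188, and the pad's edge and mark are at rows 148–167. Measuring the offset in this one view.

```bash
python3 - <<'E'
from h import *
p=ctrl.get_image('wrist'); m=sil('octagon_lamp',p)[0]['region']; k=sil('octagon_pad',p)[0]['region']
u=np.array([np.cos(np.radians(167)),np.sin(np.radians(167))]); v=np.array([np.cos(np.radians(77)),np.sin(np.radians(77))])
t=np.array([637.1,-103.8])
def rep(n,xy):
    xy=xy*1000-t; print(n,'u',np.percentile(xy@u,[97,99,100]).round(1),'v',(xy@v).min().round(1),(xy@v).max().round(1))
    for a in (-45,45):
        d=[np.cos(np.radians(167+a)),np.sin(np.radians(167+a))]; print('  diag',a,(xy@d).max().round(1))
g=m.copy(); g[262:]=0
rep('lamp bottom',contour(p,g,.0445)); rep('lamp top',contour(p,g,.0705))
g=k.copy(); g[240:]=0; rep('pad',contour(p,g,.004))
W=cv2.inRange(p['frame'],(130,130,130),(255,255,255))
E
```

```text
lamp bottom u [31.7 32.1 32.1] v -38.2 36.3
  diag -45 31.9
  diag 45 33.0
lamp top u [37.9 38.3 38.3] v -32.4 30.5
  diag -45 34.7
  diag 45 35.9
pad u [48. 48. 48.] v -50.4 45.5
  diag -45 45.7
  diag 45 49.2
```

Emit:
{"name": "move_arm", "arguments": {"increments": "0.3 -1.8 -14 0 0 0 200;0 0 -12 0 0 0 200;0 0 -6 0 0 0 200;0 0 -3 0 0 0 200;0 0 -2 0 0 0 200;0 0 -1 0 0 0 200;0 0 0 0 0 0 200;0 0 0 0 0 0 200"}}

```text
time: 6.67
position: [0.6375, -0.1059, 0.012]
tool_rot: [0.354, 3.121, 0.0]
ft_force: [0.3, -0.6, -2.8]
grip_width: 0.733
grip_force: 20.0
```

Emit:
{"name": "move_arm", "arguments": {"increments": "0 0 -1 0 0 0 200;0 0 0 0 0 0 200;0 0 -1 0 0 0 200;0 0 0 0 0 0 200;0 0 0 0 0 0 200;0 0 0 0 0 0 200;0 0 0 0 0 0 200;0 0 0 0 0 0 200"}}

```text
time: 7.33
position: [0.6372, -0.1058, 0.0097]
tool_rot: [0.354, 3.121, 0.0]
ft_force: [-0.0, -0.6, -0.6]
grip_width: 0.73
grip_force: 20.0
```

```bash
python3 -c "
from h import *
tcp()"
```

```text
t 7.33 tcp [ 637.2 -105.8    9.7] ydir 77.1 tilt z [ 0.  0. -1.] F [-0.  -0.6 -0.6] grip 63.5 20.0
```

Emit:
{"name": "move_arm", "arguments": {"increments": "0 0 -0.7 0 0 0 200;0 0 0 0 0 0 200;0 0 0 0 0 0 200;0 0 0 0 0 0 60;0 0 0 0 0 0 40;0 0 0 0 0 0 20;0 0 0 0 0 0 0;0 0 0 0 0 0 0"}}

```text
time: 8.0
position: [0.637, -0.1058, 0.0086]
tool_rot: [-0.354, -3.121, 0.0]
ft_force: [0.6, -0.7, -0.1]
grip_width: 0.96
grip_force: 0.0
```

```bash
python3 -c "
from h import *
tcp()"
```

```text
t 8.0 tcp [ 637.  -105.8    8.6] ydir 77.1 tilt z [-0. -0. -1.] F [ 0.6 -0.7 -0.1] grip 83.5 0.0
```

Emit:
{"name": "move_arm", "arguments": {"increments": "0 0 20 0 0 0 0;0 0 40 0 0 0 0;0 0 40 0 0 0 0;0 0 40 0 0 0 0;-34 -22 0 0 0 0 0;-34 -22 0 0 0 0 0;-34 -22 0 0 0 0 0;-34 -22 0 0 0 0 0"}}

```text
time: 8.67
position: [0.4996, -0.1946, 0.149]
tool_rot: [0.353, 3.121, -0.0]
ft_force: [0.4, -0.2, 0.8]
grip_width: 1.001
grip_force: 0.0
```

Emit:
{"name": "move_arm", "arguments": {"increments": "-22 -23 0 0 0 0 0;-22 -23 0 0 0 0 0;-14 -23 0 0 0 0 0;0 0 0 0 0 0 0;0 0 0 0 0 0 0;0 0 0 0 0 0 0;0 0 0 0 0 0 0;0 0 0 0 0 0 0"}}

```text
time: 9.33
position: [0.444, -0.2616, 0.1487]
tool_rot: [-0.35, -3.122, -0.0]
ft_force: [0.8, 0.1, 0.6]
grip_width: 0.998
grip_force: 0.0
```

```bash
python3 - <<'E'
from h import *
tcp(); p=ctrl.get_image('wrist'); save(p,'w3.png'); w=cloud(p)
for n in ['round_lamp']:
  for d in sil(n,p,2):
    m=d['region']; P=w[m]; P=P[(P[:,2]>.02)&(P[:,2]<.031)]; print(n,d['score'],len(P))
    h=cv2.convexHull(P[:,:2].astype(np.float32)); c,r=cv2.minEnclosingCircle(h*1000); print('hull circ',c,r, octfit(h.reshape(-1,2)))
    print('contour@26',octfit(contour(p,m,.026)))
    D=w[m]; D=D[D[:,2]>.033]; print('dome',len(D),octfit(cv2.convexHull(D[:,:2].astype(np.float32)).reshape(-1,2)))
q=ctrl.get_image('top'); save(q,'t2.png')
for d in sil('octagon_lamp',q,2): print('oct',d['score'],octfit(contour(q,d['region'],.030)))
for d in sil('octagon_pad',q,2): print('pad',d['score'],octfit(contour(q,d['region'],.004)))
E
```

```text
t 9.33 tcp [ 444.  -261.6  148.7] ydir 77.2 tilt z [-0.  0. -1.] F [0.8 0.1 0.6] grip 86.8 0.0
round_lamp 0.71 1556
hull circ (443.9219970703125, -264.94219970703125) 26.08759117126465 (array([ 443.8, -264.9]), np.float64(44.0), array([51.1, 51.5, 51.6, 51.9]))
contour@26 (array([ 442. , -264.5]), np.float64(5.5), array([55.6, 51.3, 51.8, 55. ]))
dome 1140 (array([ 443.8, -264.8]), np.float64(41.0), array([32.2, 31.6, 32.5, 32.1]))
oct 0.74 (array([ 637.3, -103.9]), np.float64(31.5), array([66.3, 65.8, 70.3, 70.4]))
pad 0.98 (array([ 637.4, -105.7]), np.float64(33.5), array([ 96.2,  97.6, 100.2,  99.2]))
```

View pics/w3.png

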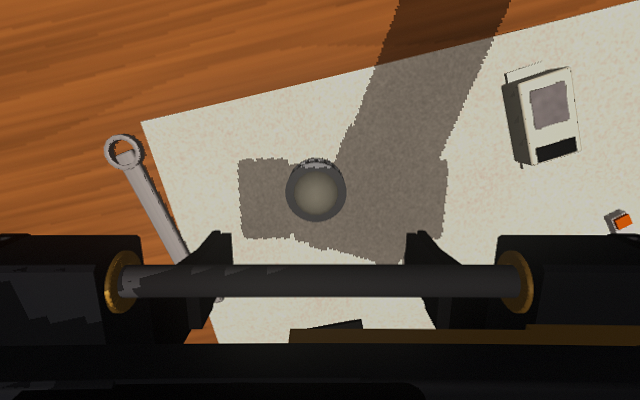

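The wrist view shows the round lamp at (316,190), clear of its neighbours. Its centre is (443.9, −264.9).

Emit:
{"name": "move_arm", "arguments": {"increments": "0 -2.3 -38 0 0 0 0;0 -1 -38 0 0 0 0;0 0 -34 0 0 0 0;0 0 -20 0 0 0 0;0 0 -10 0 0 0 0;0 0 -3 0 0 0 0;0 0 0 0 0 0 0;0 0 0 0 0 0 0"}}

```text
time: 10.25
position: [0.4443, -0.2668, 0.0072]
tool_rot: [0.354, 3.119, -0.001]
ft_force: [0.1, 0.0, 0.6]
grip_width: 1.002
grip_force: 0.0
```

Emit:
{"name": "move_arm", "arguments": {"increments": "0 0 0 0 0 0 60;0 0 0 0 0 0 120;0 0 0 0 0 0 200;0 0 0 0 0 0 200;0 0 0 0 0 0 200;0 0 0 0 0 0 200;0 0 0 0 0 0 200;0 0 0 0 0 0 200"}}

```text
time: 10.92
position: [0.4432, -0.2659, 0.006]
tool_rot: [0.354, 3.121, 0.001]
ft_force: [0.0, 0.7, 2.2]
grip_width: 0.592
grip_force: 20.0
```

```bash
python3 -c "
from h import *
tcp()"
```

```text
t 10.92 tcp [ 443.2 -265.9    6. ] ydir 77.1 tilt z [ 0.  0. -1.] F [0.  0.7 2.2] grip 51.5 20.0
```

Emit:
{"name": "move_arm", "arguments": {"increments": "0 0 10 0 0 0 200;0 0 30 0 0 0 200;10 17 30 0 0 0 200;18 31.5 0 0 0 0 200;18 31.5 0 0 0 0 200;18 31.5 0 0 0 0 200;18 31.5 0 0 0 0 200;18 31.5 0 0 0 0 200"}}

```text
time: 11.58
position: [0.5436, -0.0903, 0.0765]
tool_rot: [0.355, 3.121, -0.0]
ft_force: [0.6, 0.2, -2.1]
grip_width: 0.589
grip_force: 20.0
```

Emit:
{"name": "move_arm", "arguments": {"increments": "18 31.5 0 0 0 0 200;18 31.5 0 0 0 0 200;18 31.5 0 0 0 0 200;18 31.5 0 0 0 0 200;18 31.5 0 0 0 0 200;8 14 0 0 0 0 200;0 0 0 0 0 0 200;0 0 -10 0 0 0 200"}}

```text
time: 12.25
position: [0.6426, 0.0811, 0.0675]
tool_rot: [0.35, 3.119, 0.001]
ft_force: [0.9, -0.4, -1.1]
grip_width: 0.592
grip_force: 20.0
```

Emit:
{"name": "move_arm", "arguments": {"increments": "0 0 -10 0 0 0 200;0 0 -5 0 0 0 200;0 0 0 0 0 0 200;0 0 0 0 0 0 200;0 0 0 0 0 0 200;0 0 0 0 0 0 200;0 0 0 0 0 0 200;0 0 0 0 0 0 200"}}

```text
time: 12.92
position: [0.6414, 0.0798, 0.0513]
tool_rot: [0.354, 3.121, 0.001]
ft_force: [0.1, 0.4, -0.8]
grip_width: 0.597
grip_force: 20.0
```

```bash
python3 - <<'E'
from h import *
tcp(); s=ctrl.get_state(); M=rot(s['tool_rot']); t=s['position'][:2]*1000; zb=s['position'][2]-.006
u=M[:2,0]; v=M[:2,1]
p=ctrl.get_image('wrist'); save(p,'w4.png'); A=sil('round_lamp',p,2); B=sil('round_pad',p,2)
from scipy.optimize import least_squares
def circ(xy,r):
    return least_squares(lambda c: np.linalg.norm(xy-c,axis=1)-r,xy.mean(0),loss='soft_l1').x
if A:
    m=A[0]['region'].copy(); m[262:]=0; xy=contour(p,m,zb)*1000-t; print('lamp u max (bottom)',(xy@u).max(),'-26')
    xy=contour(p,m,zb+.026)*1000-t; print('lamp v ext',(xy@v).min(),(xy@v).max())
for b in B[:2]:
    k=b['region'].copy(); k[228:]=0; xy=contour(p,k,.004)*1000-t; f=xy[np.linalg.norm(xy,axis=1)>36]; c=circ(f,42.); print(b['score'],'pad c u,v',c@u,c@v,len(f),'world',c+t, 'umax',(xy@u).max(),'u,v',u,v)
E
```

```text
t 12.92 tcp [641.4  79.8  51.3] ydir 77.1 tilt z [ 0.001  0.    -1.   ] F [ 0.1  0.4 -0.8] grip 51.9 20.0
lamp u max (bottom) 25.209444613658935 -26
lamp v ext -25.605598733005834 24.23083368317633
0.88 pad c u,v 0.7248489728843969 -0.8207031548683744 222 world [640.46819164  79.1990219 ] umax 42.92962935335798 u,v [-0.97458136  0.22403273] [0.22403249 0.97458159]
```

View pics/w4.png

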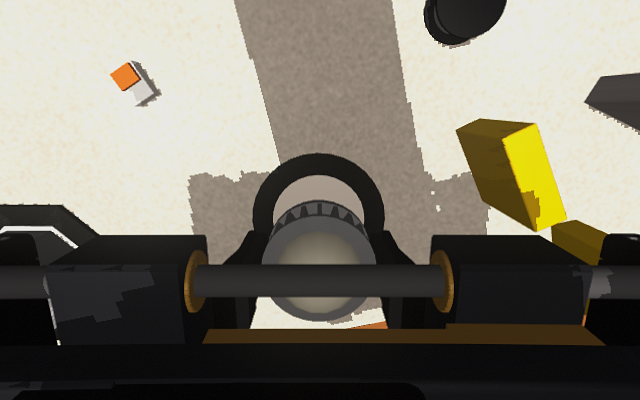

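The round lamp is over the round pad, with the ring at rows 153–230 and the lamp at 200. It needs about 1.5 mm of shift, then lowering.

Emit:
{"name": "move_arm", "arguments": {"increments": "-1.5 0.3 -14 0 0 0 200;0 0 -12 0 0 0 200;0 0 -7 0 0 0 200;0 0 -3 0 0 0 200;0 0 -2 0 0 0 200;0 0 -1 0 0 0 200;0 0 0 0 0 0 200;0 0 0 0 0 0 200"}}

```text
time: 13.73
position: [0.64, 0.0802, 0.0123]
tool_rot: [0.354, 3.121, 0.0]
ft_force: [0.2, -0.5, -1.2]
grip_width: 0.591
grip_force: 20.0
```

Emit:
{"name": "move_arm", "arguments": {"increments": "0 0 -1 0 0 0 200;0 0 0 0 0 0 200;0 0 -1 0 0 0 200;0 0 0 0 0 0 200;0 0 0 0 0 0 200;0 0 0 0 0 0 200;0 0 0 0 0 0 200;0 0 0 0 0 0 200"}}

```text
time: 14.4
position: [0.6398, 0.0803, 0.0101]
tool_rot: [0.354, 3.121, 0.0]
ft_force: [0.7, -0.3, -0.5]
grip_width: 0.596
grip_force: 20.0
```

```bash
python3 -c "
from h import *
tcp()"
```

```text
t 14.4 tcp [639.8  80.3  10.1] ydir 77.1 tilt z [ 0.001  0.    -1.   ] F [ 0.7 -0.3 -0.5] grip 51.9 20.0
```

Emit:
{"name": "move_arm", "arguments": {"increments": "0 0 -0.8 0 0 0 200;0 0 0 0 0 0 200;0 0 0 0 0 0 200;0 0 0 0 0 0 70;0 0 0 0 0 0 50;0 0 0 0 0 0 30;0 0 0 0 0 0 0;0 0 0 0 0 0 0"}}

```text
time: 15.07
position: [0.6394, 0.0802, 0.0088]
tool_rot: [-0.354, -3.121, 0.0]
ft_force: [-0.1, 0.8, 0.6]
grip_width: 0.885
grip_force: 0.0
```

Emit:
{"name": "move_arm", "arguments": {"increments": "0 0 20 0 0 0 0;0 0 40 0 0 0 0;0 0 40 0 0 0 0;0 0 40 0 0 0 0;-30 -22 0 0 0 4 0;-30 -22 0 0 0 4 0;-30 -22 0 0 0 4 0;-30 -22 0 0 0 4 0"}}

```text
time: 15.73
position: [0.5182, -0.0087, 0.1491]
tool_rot: [-0.09, 3.14, -0.0]
ft_force: [-0.1, -0.8, 0.1]
grip_width: 0.996
grip_force: 0.0
```

Emit:
{"name": "move_arm", "arguments": {"increments": "-30 -22 0 0 0 0 0;-30 -22 0 0 0 0 0;-22 -18 0 0 0 0 0;0 0 0 0 0 0 0;0 0 0 0 0 0 0;0 0 0 0 0 0 0;0 0 0 0 0 0 0;0 0 0 0 0 0 0"}}

```text
time: 16.4
position: [0.4383, -0.069, 0.149]
tool_rot: [0.086, -3.14, 0.0]
ft_force: [-0.1, 0.7, 0.3]
grip_width: 1.001
grip_force: 0.0
```

```bash
python3 - <<'E'
from h import *
tcp(); p=ctrl.get_image('wrist'); save(p,'w5.png'); w=cloud(p)
for d in sil('driver',p,3):
    m=d['region']; P=w[m]; T=P[(P[:,2]>.023)&(P[:,2]<.034)]; print(d['score'],len(T))
    if len(T)>50: print('top',T[:,2].mean(),rect(T[:,:2])); print('contour',rect(contour(p,m,.028)))
q=ctrl.get_image('top'); w=cloud(q); t=q
for n in ['round_lamp','round_pad']:
    for d in sil(n,q,2): print(n,d['score'],octfit(contour(q,d['region'],.026 if 'lamp' in n else .004)))
print('dome', [ (lambda P: P[P[:,2]>.040].mean(0))(w[(np.linalg.norm(w[...,:2]-c,axis=2)<.04)]) for c in ([.640,.08],[.638,-.106])])
E
```

```text
t 16.4 tcp [438.3 -69.  149. ] ydir 93.2 tilt z [-0. -0. -1.] F [-0.1  0.7  0.3] grip 87.1 0.0
driver none
round_lamp 0.96 (array([638.9,  80.7]), np.float64(1.0), array([55.1, 54.9, 52.8, 53.1]))
round_pad 0.68 (array([640.4,  80.1]), np.float64(1.0), array([85.8, 82.8, 81.1, 83.9]))
dome [array([0.64054246, 0.08071269, 0.04367996]), array([ 0.63754183, -0.10501848,  0.04369107])]
```

View pics/w5.png

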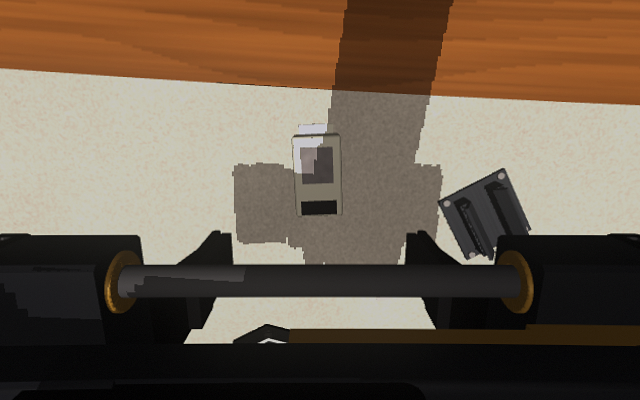

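The wrist view shows the driver at (318,175), nearly aligned, with its black strip at row 207. The bracket is off to the right at (485,215). I'll fit the driver's top from depth.

```bash
python3 - <<'E'
from h import *
p=ctrl.get_image('wrist'); w=cloud(p)
S=np.zeros((400,640),bool); S[110:230,270:370]=1
T=(S&(w[...,2]>.022)&(w[...,2]<.036)).astype(np.uint8)
T=cv2.morphologyEx(T,cv2.MORPH_OPEN,np.ones((3,3)))
print(w[T>0][:,2].mean(), rect(w[T>0][:,:2]), rect(contour(p,T,.028)))
n,l,s,c=cv2.connectedComponentsWithStats(T); print(s[1:])
# bracket quick pose, nearest cheeks
B=np.zeros((400,640),bool); B[165:262,430:540]=1
Q=w[B&(w[...,2]>.022)&(w[...,2]<.04)]; print('cheeks',len(Q),rect(Q[:,:2]))
E
```

```text
0.026906512760884255 (array([425.4, -71.4]), array([68.1, 40. ]), 5.6) (array([424.6, -71.5]), array([67.4, 39.5]), 5.5)
[[ 292  135   51   82 3807]]
cheeks 1024 (array([457.8,  84.8]), array([55.2, 39.2]), 32.5)
```

Emit:
{"name": "move_arm", "arguments": {"increments": "-4 -1 -38 0 0 1.2 0;-4 -1 -38 0 0 1.1 0;0 0 -34 0 0 0 0;0 0 -20 0 0 0 0;0 0 -10 0 0 0 0;0 0 -3 0 0 0 0;0 0 0 0 0 0 0;0 0 0 0 0 0 0"}}

```text
time: 17.37
position: [0.4309, -0.0719, 0.0073]
tool_rot: [-0.147, 3.136, -0.0]
ft_force: [0.1, -0.4, 0.5]
grip_width: 1.003
grip_force: 0.0
```

Emit:
{"name": "move_arm", "arguments": {"increments": "0 0 0 0 0 0 60;0 0 0 0 0 0 120;0 0 0 0 0 0 200;0 0 0 0 0 0 200;0 0 0 0 0 0 200;0 0 0 0 0 0 200;0 0 0 0 0 0 200;0 0 0 0 0 0 200"}}

```text
time: 18.03
position: [0.4296, -0.0718, 0.0061]
tool_rot: [0.147, -3.138, -0.0]
ft_force: [0.5, -0.0, -0.3]
grip_width: 0.477
grip_force: 0.3
```

```bash
python3 -c "
from h import *
tcp()"
```

```text
t 18.03 tcp [429.6 -71.8   6.1] ydir 95.4 tilt z [-0.  0. -1.] F [ 0.5 -0.  -0.3] grip 41.5 0.3
```

Emit:
{"name": "move_arm", "arguments": {"increments": "0 0 0 0 0 0 200;0 0 0 0 0 0 200;0 0 0 0 0 0 200;0 0 10 0 0 0 200;0 0 30 0 0 0 200;0 0 30 0 0 0 200;10 -10 0 0 0 0 200;27 -26 0 0 0 0 200"}}

```text
time: 18.7
position: [0.466, -0.1047, 0.0782]
tool_rot: [-0.154, 3.136, 0.006]
ft_force: [0.5, 1.1, -1.6]
grip_width: 0.457
grip_force: 20.0
```

Emit:
{"name": "move_arm", "arguments": {"increments": "27 -26 0 0 0 -0.9 200;27 -26 0 0 0 -0.9 200;27 -26 0 0 0 -0.9 200;27 -26 0 0 0 -0.9 200;27 -26 0 0 0 -0.9 200;27 -26 0 0 0 -0.9 200;14 -14 0 0 0 0 200;7 -8 0 0 0 0 200"}}

```text
time: 19.37
position: [0.6507, -0.2887, 0.0758]
tool_rot: [-0.004, -3.141, 0.003]
ft_force: [0.1, 1.0, -1.5]
grip_width: 0.461
grip_force: 20.0
```

Emit:
{"name": "move_arm", "arguments": {"increments": "0 0 -10 0 0 0 200;0 0 -10 0 0 0 200;0 0 -5 0 0 0 200;0 0 0 0 0 0 200;0 0 0 0 0 0 200;0 0 0 0 0 0 200;0 0 0 0 0 0 200;0 0 0 0 0 0 200"}}

```text
time: 20.03
position: [0.6499, -0.2857, 0.0519]
tool_rot: [0.001, 3.14, -0.0]
ft_force: [0.5, 0.2, -0.6]
grip_width: 0.46
grip_force: 20.0
```

```bash
python3 - <<'E'
from h import *
tcp(); p=ctrl.get_image('wrist'); save(p,'w6.png'); w=cloud(p); z=ctrl.get_state()['position'][2]-.006
np.savez('/tmp/w6',w=w,f=p['frame'])
S=np.zeros((400,640),bool); S[:262,230:420]=1
T=(S&(abs(w[...,2]-z-.028)<.006)).astype(np.uint8)
print('top',T.sum(),w[T>0].min(0),w[T>0].max(0),rect(w[T>0][:,:2]))
for d in sil('driver_pad',p,2):
    m=d['region'].copy(); print(d['score'],rect(contour(p,m,.004)))
E
```

```text
t 20.03 tcp [ 649.9 -285.7   51.9] ydir 90.0 tilt z [ 0.001 -0.    -1.   ] F [ 0.5  0.2 -0.6] grip 40.0 20.0
top 7600 [ 0.61151019 -0.31650162  0.06777818] [ 0.64588803 -0.25632302  0.0797516 ] (array([ 628.6, -286.5]), array([60.2, 34.3]), -89.7)
0.83 (array([ 622.8, -286. ]), array([69. , 67.5]), -1.0)
```

View pics/w6.png

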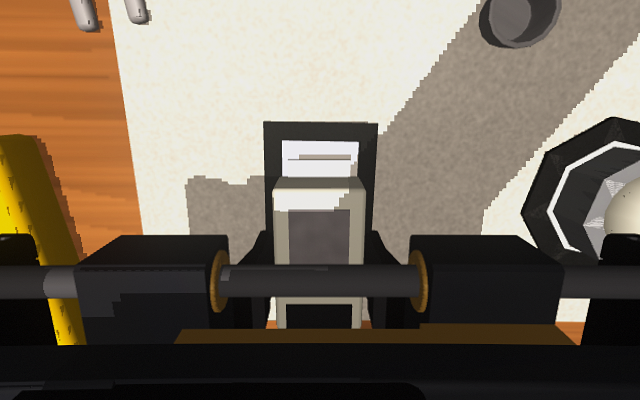

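The wrist view shows the driver held over the driver pad: pad edge at row 122, driver top's front edge at row 188, sides at columns 275 and 363.

```bash
python3 - <<'E'
from h import *
p=ctrl.get_image('wrist'); w=cloud(p); zt=.0459+.028
S=np.zeros((400,640),bool); S[180:232,262:378]=1
T=(S&(abs(w[...,2]-zt)<.004)).astype(np.uint8); P=w[T>0]
print('top z',P[:,2].mean())
def edges(M,rows,z):
    L=[];Rr=[]
    for r in rows:
        c=np.flatnonzero(M[r]); 
        if len(c): L.append((c[0]-.5,r)); Rr.append((c[-1]+.5,r))
    for nm,e in (('L',L),('R',Rr)):
        xy=plane(p,e,z)*1000; k=np.polyfit(xy[:,0],xy[:,1],1); print(nm,'y at 645',np.polyval(k,645).round(1),'mean y',xy[:,1].mean().round(1),'at x',xy[:,0].mean().round(0),'ang',np.degrees(np.arctan(k[0])).round(1))
edges(T,range(200,228,2),zt)
c=[np.flatnonzero(T[:,x])[0]-.5 for x in range(290,350,5)]; f=plane(p,[(x,y) for x,y in zip(range(290,350,5),c)],zt)*1000; print('box far x',f[:,0].mean(),np.polyfit(f[:,1],f[:,0],1)[0]*-57.3)
g=p['frame'].max(2); D=(g<70)
D[:, :255]=0; D[:,390:]=0
edges(D,range(126,168,3),.004)
c=[np.flatnonzero(D[:,x])[0]-.5 for x in range(272,372,6)]; f=plane(p,[(x,y) for x,y in zip(range(272,372,6),c)],.004)*1000; print('pad far x',f[:,0].mean(),np.polyfit(f[:,1],f[:,0],1)[0]*-57.3)
E
```

```text
top z 0.07222947416661141
L y at 645 -306.0 mean y -305.8 at x 622.0 ang -0.3
R y at 645 -267.1 mean y -267.0 at x 622.0 ang -0.3
box far x 611.0069505485418 0.6115047828951181
L y at 645 -319.7 mean y -319.1 at x 602.0 ang -0.7
R y at 645 -252.6 mean y -251.9 at x 602.0 ang -1.0
pad far x 588.845451734041 -1.1733633058506898
```

Emit:
{"name": "move_arm", "arguments": {"increments": "0 0.2 -14 0 0 -0.5 200;0 0 -12 0 0 0 200;0 0 -7 0 0 0 200;0 0 -3 0 0 0 200;0 0 -2 0 0 0 200;0 0 -1 0 0 0 200;0 0 0 0 0 0 200;0 0 0 0 0 0 200"}}

```text
time: 20.85
position: [0.6499, -0.2859, 0.0125]
tool_rot: [0.015, 3.141, -0.0]
ft_force: [0.2, -1.0, -0.6]
grip_width: 0.456
grip_force: 20.0
```

Emit:
{"name": "move_arm", "arguments": {"increments": "0 0 -1 0 0 0 200;0 0 0 0 0 0 200;0 0 -1 0 0 0 200;0 0 0 0 0 0 200;0 0 0 0 0 0 200;0 0 0 0 0 0 200;0 0 0 0 0 0 200;0 0 0 0 0 0 200"}}

```text
time: 21.52
position: [0.6497, -0.2857, 0.0102]
tool_rot: [0.015, 3.141, 0.0]
ft_force: [0.1, 0.2, -1.2]
grip_width: 0.459
grip_force: 20.0
```

```bash
python3 -c "
from h import *
tcp()"
```

```text
t 21.52 tcp [ 649.7 -285.7   10.2] ydir 89.5 tilt z [ 0.  0. -1.] F [ 0.1  0.2 -1.2] grip 40.0 20.0
```

Emit:
{"name": "move_arm", "arguments": {"increments": "0 0 -0.8 0 0 0 200;0 0 0 0 0 0 200;0 0 0 0 0 0 200;0 0 0 0 0 0 100;0 0 0 0 0 0 80;0 0 0 0 0 0 60;0 0 0 0 0 0 40;0 0 0 0 0 0 40"}}

```text
time: 22.18
position: [0.6495, -0.2856, 0.0089]
tool_rot: [-0.015, -3.141, -0.0]
ft_force: [-0.4, -0.2, 0.4]
grip_width: 0.757
grip_force: 0.0
```

Emit:
{"name": "move_arm", "arguments": {"increments": "0 0 20 0 0 0 40;0 0 40 0 0 0 60;0 0 40 0 0 0 80;0 0 40 0 0 0 100;0 10 30 0 0 0 120;-3 36 0 0 0 4 120;-3 38 0 0 0 4 120;-3 38 0 0 0 4 120"}}

```text
time: 22.85
position: [0.6405, -0.1632, 0.1802]
tool_rot: [-0.316, 3.124, -0.001]
ft_force: [0.1, 0.6, -1.1]
grip_width: 0.532
grip_force: 0.0
```

Emit:
{"name": "move_arm", "arguments": {"increments": "-3 38 0 0 0 4 120;-3 38 0 0 0 4 120;-3 38 0 0 0 4 120;-3 38 0 0 0 4 120;-3 38 0 0 0 4 120;-3 38 0 0 0 4 120;-3 38 0 0 0 4 120;-3 38 0 0 0 4 120"}}

```text
time: 23.52
position: [0.6162, 0.1421, 0.1795]
tool_rot: [-1.168, 2.916, 0.0]
ft_force: [0.2, 1.1, 0.2]
grip_width: 0.531
grip_force: 0.0
```

Emit:
{"name": "move_arm", "arguments": {"increments": "-2 38 0 0 0 4 120;-1 38 0 0 0 3.5 120;0 30 0 0 0 0 120;0 18 0 0 0 0 120;0 0 0 0 0 0 120;0 0 0 0 0 0 120;0 0 0 0 0 0 120;0 0 0 0 0 0 120"}}

```text
time: 24.18
position: [0.6143, 0.262, 0.1793]
tool_rot: [1.347, -2.838, 0.002]
ft_force: [-0.4, -0.7, 0.1]
grip_width: 0.53
grip_force: 0.0
```

```bash
python3 - <<'E'
from h import *
tcp(); p=ctrl.get_image('wrist'); save(p,'w7.png'); w=cloud(p)
for d in sil('spacer',p,4):
    m=d['region']; P=w[m]; T=P[(P[:,2]>.048)&(P[:,2]<.064)]; print(d['score'],p['frame'][m].mean(0).round())
    if len(T)>30: print('top',len(T),T[:,2].mean(),rect(T[:,:2]))
q=ctrl.get_image('top'); w=cloud(q); f=q['frame']
print('dome', [ (lambda P: P[P[:,2]>.040].mean(0))(w[(np.linalg.norm(w[...,:2]-c,axis=2)<.04)]) for c in ([.640,.08],[.638,-.106])])
T=(np.linalg.norm(w[...,:2]-[.645,-.286],axis=2)<.055)&(w[...,2]>.026); print('driver',rect(w[T][:,:2]),w[T][:,2].mean())
cv2.imwrite('pics/t3.png',cv2.resize(f[100:210,250:510,::-1],None,fx=3,fy=3,interpolation=cv2.INTER_CUBIC))
E
```

```text
t 24.18 tcp [614.3 262.  179.3] ydir 140.8 tilt z [ 0.    -0.001 -1.   ] F [-0.4 -0.7  0.1] grip 46.1 0.0
0.88 [126.  98.  19.]
top 791 0.05438177593479438 (array([699.1, 230.8]), array([44. , 16.2]), 0.8)
0.83 [192. 185.  37.]
top 1243 0.054524010880492926 (array([626.6, 184.6]), array([49.7, 16. ]), 13.0)
0.6 [117. 109. 103.]
top 1070 0.05462853026047548 (array([614.6, 269.2]), array([50.1, 15.9]), 52.1)
0.56 [ 35. 102.  95.]
top 1133 0.05441981838655755 (array([552.2, 333.4]), array([51.2, 17.2]), -60.8)
dome [array([0.63988657, 0.08015605, 0.04390767]), array([ 0.63750538, -0.10514241,  0.0438159 ])]
driver (array([ 646.9, -284.7]), array([69.2, 42.1]), 0.5) 0.03226674558468792
```

View pics/w7.png

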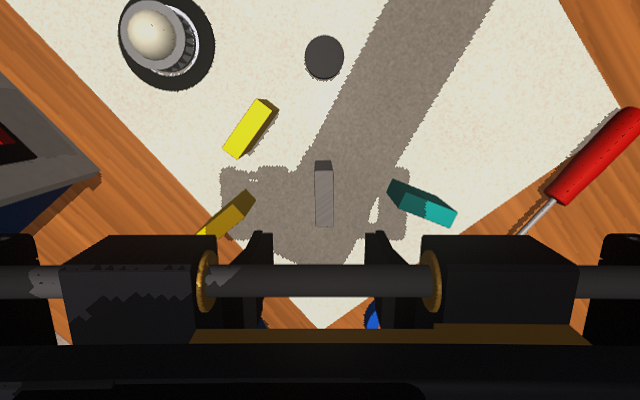

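View pics/t3.png

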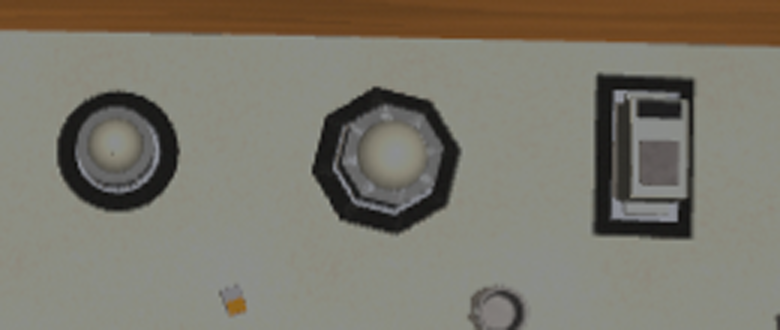

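The top crop shows both lamps and the driver sitting on their marks; the apparent offsets are parallax. The wrist view shows the grey spacer at (324,195), with yellows at (250,128) and (228,215) and turquoise at (422,203). I'll grasp the grey one.

Emit:
{"name": "move_arm", "arguments": {"increments": "0.3 4 -36 0 0 0.7 120;0 3.2 -36 0 0 0.6 120;0 0 -34 0 0 0 120;0 0 -22 0 0 0 120;0 0 -12 0 0 0 120;0 0 -6 0 0 0 120;0 0 0 0 0 0 120;0 0 0 0 0 0 120", "grip_force": 40}}

```text
time: 25.0
position: [0.6151, 0.2718, 0.0349]
tool_rot: [-1.382, 2.819, 0.0]
ft_force: [0.2, 0.2, 1.1]
grip_width: 0.527
grip_force: 0.0
```

Emit:
{"name": "move_arm", "arguments": {"increments": "0 0 0 0 0 0 160;0 0 0 0 0 0 200;0 0 0 0 0 0 240;0 0 0 0 0 0 240;0 0 0 0 0 0 240;0 0 0 0 0 0 240;0 0 0 0 0 0 240;0 0 0 0 0 0 240"}}

```text
time: 25.67
position: [0.6141, 0.2716, 0.0336]
tool_rot: [-1.383, 2.82, 0.0]
ft_force: [0.4, -0.3, 1.7]
grip_width: 0.181
grip_force: 40.0
```

```bash
python3 -c "
from h import *
tcp()"
```

```text
t 25.67 tcp [614.1 271.6  33.6] ydir 142.3 tilt z [ 0.  0. -1.] F [ 0.4 -0.3  1.7] grip 15.7 40.0
```

Emit:
{"name": "move_arm", "arguments": {"increments": "0 0 15 0 0 0 240;0 0 35 0 0 0 240;0 0 30 0 0 0 240;-22 -26.5 0 0 0 -3 240;-22 -26.5 0 0 0 -3 240;-22 -26.5 0 0 0 -3 240;-22 -26.5 0 0 0 -3 240;-22 -26.5 0 0 0 -3 240"}}

```text
time: 26.33
position: [0.5023, 0.1378, 0.1128]
tool_rot: [1.0, -2.977, -0.0]
ft_force: [1.1, -0.6, -0.9]
grip_width: 0.181
grip_force: 40.0
```

Emit:
{"name": "move_arm", "arguments": {"increments": "-22 -26.5 0 0 0 -3 240;-22.5 -27 0 0 0 -1.8 240;0 0 -15 0 0 0 240;0 0 -15 0 0 0 240;0 0 0 0 0 0 240;0 0 0 0 0 0 240;0 0 0 0 0 0 240;0 0 0 0 0 0 240"}}

```text
time: 27.0
position: [0.4602, 0.086, 0.084]
tool_rot: [-0.879, 3.015, -0.0]
ft_force: [1.1, 0.4, -0.3]
grip_width: 0.181
grip_force: 40.0
```

```bash
python3 - <<'E'
from h import *
tcp(); p=ctrl.get_image('wrist'); save(p,'w8.png'); w=cloud(p); np.save('/tmp/w8',w)
for n in ['bracket','spacer']:
  for d in sil(n,p,1):
    m=d['region']; P=w[m]; P=P[~np.isnan(P[:,0])]; print(n,d['score'],P.min(0).round(3),P.max(0).round(3))
E
```

```text
t 27.0 tcp [460.2  86.   84. ] ydir 122.5 tilt z [ 0.001  0.    -1.   ] F [ 1.1  0.4 -0.3] grip 15.7 40.0
bracket 0.63 [ 0.414  0.042 -0.002] [0.502 0.128 0.098]
spacer 0.6 [0.434 0.065 0.051] [0.483 0.105 0.107]
```

View pics/w8.png

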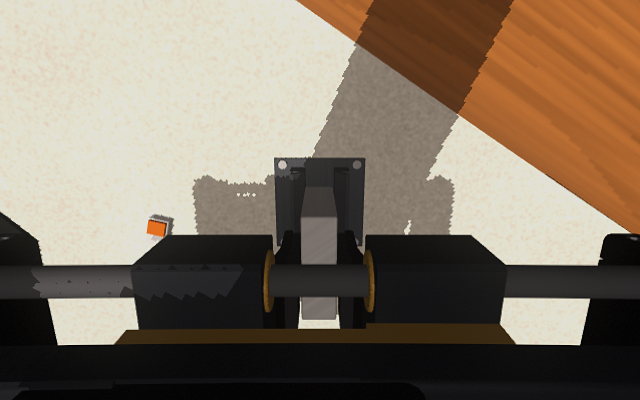

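The spacer is over the bracket: plate front edge at row 158, columns 274–364; spacer front bottom edge at row 187 and top front edge at row 216. Measuring the offset.

```bash
python3 - <<'E'
from h import *
s=ctrl.get_state(); M=rot(s['tool_rot']); t=s['position'][:2]*1000; u,v=M[:2,0],M[:2,1]
p=ctrl.get_image('wrist'); g=p['frame']; zb=s['position'][2]-.0336
def rel(e,z): xy=plane(p,e,z)*1000-t; return np.c_[xy@u,xy@v]
D=(g.max(2)<85).astype(np.uint8)
L=[];Rr=[]
for r in range(164,228,4):
    c=np.flatnonzero(D[r,250:390])+250; L.append((c[0]-.5,r)); Rr.append((c[-1]+.5,r))
for n,e in (('L',L),('R',Rr)):
    a=rel(e,.004); k=np.polyfit(a[:,0],a[:,1],1); print('plate',n,'v at u=0',k[1].round(1),'v mean',np.median(a[:,1]).round(1),'slope deg',np.degrees(k[0]).round(1))
cols=range(285,356,5); f=rel([(c,np.flatnonzero(D[130:200,c])[0]+129.5) for c in cols],.004); print('plate front u',np.median(f[:,0]).round(1),'slope',np.degrees(np.polyfit(f[:,1],f[:,0],1)[0]).round(1))
w=cloud(p); T=(abs(w[...,2]-zb-.056)<.004); T[:200]=0;T[262:]=0;T[:,:292]=0;T[:,346:]=0
G=(g.astype(int).max(2)>85)
rows=range(218,232,2)
a=np.array([[np.flatnonzero((T)[r])[[0,-1]]] for r in rows]).reshape(-1,2)
for i,n in ((0,'L'),(1,'R')):
    b=rel([(c+(i-.5),r) for c,r in zip(a[:,i],rows)],zb+.056); print('spacer',n,b.mean(0).round(1),np.degrees(np.polyfit(b[:,0],b[:,1],1)[0]).round(1))
print('spacer top front u',rel([(320,np.flatnonzero(T[:,320])[0]-.5)],zb+.056))
print('u',u,'v',v)
# row profile of brightness
print([int(x) for x in g[178:222,320].mean(1)])
print([int(x) for x in g[224,294:346].mean(1)],[int(x) for x in g[196,294:346].mean(1)])
E
```

```text
plate L v at u=0 -31.7 v mean -31.7 slope deg 0.3
plate R v at u=0 31.8 v mean 31.8 slope deg -0.1
plate front u 35.1 slope -0.5
spacer L [23.1 -8.5] 0.8
spacer R [23.1  7.6] -0.8
spacer top front u [[27.34875887  0.17222399]]
u [-0.84355638 -0.53703998] v [-0.53703999  0.84355675]
[44, 45, 45, 44, 44, 43, 44, 41, 47, 57, 61, 60, 60, 61, 59, 58, 60, 59, 59, 59, 60, 61, 59, 59, 59, 59, 61, 58, 59, 58, 59, 58, 57, 60, 58, 58, 58, 56, 67, 91, 108, 114, 116, 114]
[30, 29, 32, 30, 30, 28, 54, 102, 116, 115, 114, 115, 117, 116, 116, 117, 116, 115, 116, 115, 116, 115, 115, 114, 115, 113, 113, 113, 112, 113, 113, 112, 115, 116, 115, 115, 114, 116, 117, 116, 117, 118, 102, 53, 30, 32, 30, 30, 30, 29, 29, 33] [33, 36, 35, 35, 34, 35, 36, 34, 33, 35, 60, 59, 59, 58, 57, 58, 58, 57, 59, 58, 57, 58, 59, 59, 59, 59, 59, 60, 59, 58, 57, 59, 59, 57, 58, 57, 56, 56, 57, 57, 30, 33, 33, 32, 33, 31, 32, 31, 33, 33, 31, 32]
```

Emit:
{"name": "move_arm", "arguments": {"increments": "-0.2 0.3 -12 0 0 0 240;0 0 -10 0 0 0 240;0 0 -8 0 0 0 240;0 0 -5 0 0 0 240;0 0 -4 0 0 0 240;0 0 -3 0 0 0 240;0 0 -2 0 0 0 240;0 0 0 0 0 0 240"}}

```text
time: 27.87
position: [0.4591, 0.0858, 0.039]
tool_rot: [0.878, -3.016, -0.0]
ft_force: [-0.3, -0.7, -1.3]
grip_width: 0.181
grip_force: 40.0
```

Emit:
{"name": "move_arm", "arguments": {"increments": "0 0 -0.5 0 0 0 240;0 0 -0.5 0 0 0 240;0 0 -0.5 0 0 0 240;0 0 -0.5 0 0 0 240;0 0 -0.4 0 0 0 240;0 0 0 0 0 0 240;0 0 0 0 0 0 240;0 0 0 0 0 0 240"}}

```text
time: 28.53
position: [0.4594, 0.0859, 0.0375]
tool_rot: [-0.878, 3.016, 0.0]
ft_force: [-2.3, -0.3, 5.4]
grip_width: 0.181
grip_force: 40.0
```

```bash
python3 -c "
from h import *
tcp()"
```

```text
t 28.53 tcp [459.4  85.9  37.5] ydir 122.5 tilt z [ 0.  0. -1.] F [-2.3 -0.3  5.4] grip 15.7 40.0
```

Emit:
{"name": "move_arm", "arguments": {"increments": "0 0 -0.5 0 0 0 240;0 0 -0.5 0 0 0 240;0 0 0 0 0 0 240;0 0 0 0 0 0 190;0 0 0 0 0 0 150;0 0 0 0 0 0 120;0 0 0 0 0 0 120;0 0 0 0 0 0 120"}}

```text
time: 29.2
position: [0.459, 0.0858, 0.0356]
tool_rot: [0.878, -3.016, -0.0]
ft_force: [-0.5, -0.7, -0.8]
grip_width: 0.463
grip_force: 0.0
```

Emit:
{"name": "move_arm", "arguments": {"increments": "0 0 15 0 0 0 120;0 0 30 0 0 0 120;0 0 40 0 0 0 120;0 0 40 0 0 0 120;20 30 0 0 0 0 120;20 30 0 0 0 0 120;20 30 0 0 0 0 120;0 0 0 0 0 0 120"}}

```text
time: 29.87
position: [0.5211, 0.1833, 0.1606]
tool_rot: [-0.888, 3.01, 0.004]
ft_force: [-1.1, 0.5, 0.0]
grip_width: 0.53
grip_force: 0.0
```

Emit:
{"name": "move_arm", "arguments": {"increments": "0 0 0 0 0 0 120;0 0 0 0 0 0 120;0 0 0 0 0 0 120;0 0 0 0 0 0 120;0 0 0 0 0 0 120;0 0 0 0 0 0 120;0 0 0 0 0 0 120;0 0 0 0 0 0 120"}}

```text
time: 30.53
position: [0.5192, 0.1757, 0.1611]
tool_rot: [-0.877, 3.016, 0.0]
ft_force: [-0.4, -0.7, 0.1]
grip_width: 0.53
grip_force: 0.0
```

```bash
python3 - <<'E'
from h import *
tcp(); p=ctrl.get_image('wrist'); save(p,'w9.png'); w=cloud(p)
T=(np.linalg.norm(w[...,:2]-[.458,.085],axis=2)<.05)
P=w[T&(w[...,2]>.05)]; print('spacer top',len(P),P[:,2].mean() if len(P) else 0,rect(P[:,:2]) if len(P) else '')
P=w[T&(w[...,2]<.034)&(w[...,2]>-.01)&((p['frame'].max(2)<100))]; print('bracket',rect(P[:,:2]))
q=ctrl.get_image('scene'); a=cv2.resize(q['frame'][140:300,160:480,::-1],None,fx=2.5,fy=2.5,interpolation=cv2.INTER_CUBIC); cv2.imwrite('pics/s9.png',a)
w=cloud(q); P=w[(np.linalg.norm(w[...,:2]-[.46,.086],axis=2)<.04)&(w[...,2]>.055)]; print('scene top',len(P),P.mean(0),rect(P[:,:2]))
E
```

```text
t 30.53 tcp [519.2 175.7 161.1] ydir 122.4 tilt z [ 0.  0. -1.] F [-0.4 -0.7  0.1] grip 46.1 0.0
spacer top 1818 0.05845761021360487 (array([458.5,  85.1]), array([49.6, 16.5]), 32.6)
bracket (array([458.6,  85.2]), array([65.5, 63.7]), 32.2)
scene top 216 [0.46795925 0.09996805 0.30722104] (array([462.1,  92.9]), array([64.9, 28.6]), 32.7)
```

View pics/w9.png

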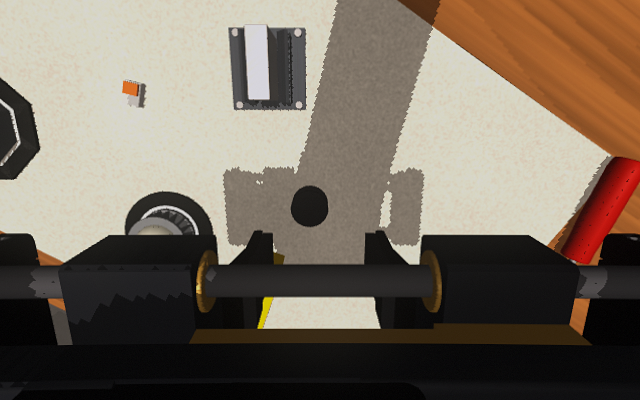

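View pics/s9.png

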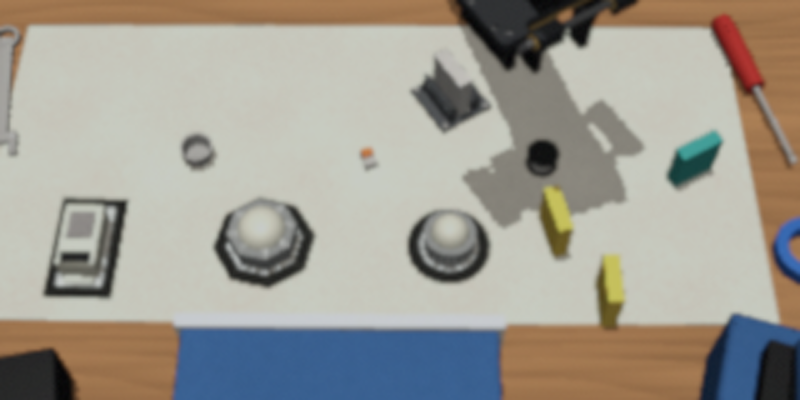

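The spacer top is centred on the bracket to about 0.2 mm. It sits 4 mm higher than it did on the bench, so it is fully home. Both lamps and the driver are on their marks, and the arm is clear.

```bash
python3 -c "
from bench import ctrl
print(ctrl.close_job())"
```

```text
the job is handed in; nothing more can be done
None
```

The job is handed in: by the camera checks, both lamps and the driver sit within about 2 mm of the centre of their marks, and the grey spacer stands fully home and centred in the bracket, at about 31 s on the robot's clock. No verdict came back.

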